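Plant the support rod in its base

ROBOT

A 7-joint arm with a two-finger parallel gripper is mounted at the origin on a cart in front of the work surface, level with it; the furniture and walls round the work are solid. World frame = base frame: x ahead of the robot, y to its left, z up, the work surface at z = 0. Lengths are in m, angles in rad, forces in N, time in s.
With the tool pointing down it reaches from about 0.425 to 0.825 m from the base axis. Payload 3.6 kg.
Tool frame: the origin (TCP) lies on the centre line of the jaws, within the pads' length; the fingertips stand manip.finger_overhang ahead of it and the grasp point (between the pads) lies 6 mm ahead of it (manip.finger_overhang is the distance from the TCP to the fingertips, in m); z points along the fingers, y is the line along which they close (so a half turn about z gives the same grasp; the last joint's range is limited). The gripper opens to 93 mm and grips with 3 to 60 N. Pads are 15 mm wide; open, the fingers measure 128 mm over their backs; the gripper's body (75 mm by 188 mm) begins 65 mm behind the grasp point.
Start: joints at [-1.159, 0.615, -0.013, 1.423, 0.008, 1.103, -0.04], TCP at [0.276, 0.588, 0.244] pointing down, gripper open.
Joint ranges: [-3.12, 3.12], [-0.3, 2.06], [-1.34, 1.32], [0.26, 2.42], [-1.36, 4.5], [0.01, 1.98], [-2.84, 2.84]. Speed limits (rad/s): [2.79, 2.79, 3.14, 3.14, 3.14, 3.14, 3.14].

INTERFACE

Orientations are given as a rotation vector (axis times angle).
In Python, from rig import readout, vision, manip gives the robot as it stands.
- The arm moves only by the tool send_rows, never from a script. Its argument "moves" is a list of rows, each an object of numbers: "fingers": the opening, from 0 (shut) to 1 (fully open); "x", "y", "z": the shift along the tool's x, y, z each as a share of 0.25 m, from -1 to 1; "wx", "wy", "wz": the turn, a rotation vector about the tool's x, y, z each as a share of pi rad, from -1 to 1. In form: [{"fingers": .., "x": .., "y": .., "z": .., "wx": .., "wy": .., "wz": ..}, ...]. A call has 1 to 8 rows; each row shifts and turns the commanded pose from where the row before left it, along the tool's axes as they then stand; what a row does not reach is not made up. A row lasts 1/10 s, in which the tool goes at most 50 mm and 8.59 degrees, less where a joint would pass 70% of its speed; a pose out of reach is approached as far as the arm can. A call with a number of a shift or a turn outside -1 to 1 is refused whole. A call with a gripper value outside its range is refused whole. The fingers move at their own pace and stop on an object; "newtons" is the grip in N (left out, the last holds). Time passes only in rows, so rows that do not move let the fingers close. It gives the time, the measured TCP pose, the force, the opening and the grip force at its end, in the units of the state.
- readout.sense(): the state, without advancing time (a new reading comes with each control period).
- vision.capture(name): name is "scene" or "side" or "wrist"; returns a dict with "color" (384x512x3 uint8, red, green, blue), "z_map" (384x512 float32, m along the optical axis (not along the pixel's ray), 0 where there is no reading), "fx", "fy", "cx", "cy" (pixels), "origin" and "attitude" of the camera in the world. Camera axes: x right, y down, z forward; pixel columns grow to the right and rows downward; lengths in m; the calibration is good to about 2 mm. A picture is of the moment at which its call begins.
- manip.hand_in(): hands the job in; it is judged then, once.
The state is a dict: "time": time; "joint_pos": joint angles; "joint_vel": joint speeds; "tau": joint torques, N m; "ee_pos": TCP position; "eef_rot": TCP orientation; "force": force on the tool from outside, world axes, zero at the start; "wrist_torque": the same for the moment, N m; "finger_gap": finger opening in m; "gripper_force": force on a finger pad.
Only numpy, scipy, OpenCV 4.12 (cv2) and the standard library are available. Lean on these libraries where they do the work, as an engineer would, in place of code of your own. Each camera call takes 0.05 s, during which the arm holds its last target. There are 200 camera calls.

TASK

Take the support rod with the round ribbed head out of the white parking block and plant it in the grey rod base: the hole it belongs in lies out of sight below the opening in the lid, on a sprung plate, so slide the rod's foot over the plate under light pressure until it drops in, then push it down until it is fully home and let go. Press gently throughout - never force the rod against the base - and leave the thick rod with the square head, the bottles and the dish as they stand.

Things in the scene. Friction and masses are not known exactly. Their poses are not given: they have to be found in the camera images.
- rod_center (a point): Support rod (loose, 0.16 kg, bare metal), 108 mm long, upright in the parking block; point on its axis, 54 mm above its foot, z toward the head. From the foot up: stem 14 mm dia, 64 mm long, foot tapered to 10 mm over the last 4 mm; collar 38 mm dia, 6 mm thick; round ribbed head 26 mm dia, 38 mm high (16 to 54 mm above this point): hold it there. When home this point is 2 mm below the lid's top face.
- thick_rod_center (a point): Thick rod (loose, leave alone): the same 108 mm length and collar, but a square 26 mm head and a 19 mm stem that does not fit the base. Point on its axis, 54 mm above its foot. It stands in the other hole of the block, 80 mm from the support rod.
- park_block: White parking block, fixed, 66 mm (x) x 150 mm (y) x 76 mm high on a foot flange 86 x 170 mm; origin at the centre of its underside. The two rods stand in its two 22 mm holes, 40 mm either way from its middle along its y, collars on its top; either rod may be in either hole.
- socket_mouth (a point): Centre of the round 42 mm opening in the lid of the grey rod base, at the lid's top face, 68 mm above the worktop, z up. The hole for the rod is in the sprung plate below: blind, 15.2 mm dia, 28 mm deep, flat floor. Its centre is 4 to 8 mm off the axis of the opening, in an unknown direction that differs each time, whatever the turn of the base.
- rod_base: Rod base, fixed grey box 110 x 110 x 68 mm, bare metal lid 8 mm thick; origin at the centre of its underside. Inside, 28 mm below the lid's top face (40 mm above the worktop), is a level black plate on a spring. It gives downward only, up to 7 mm: from about 2 N, 0.9 N more per mm, about 8 N at its stop, then hard. It does not shift sideways or turn while it is searched.
- weigh_bottle_center (a point): Small glass weighing bottle with lid (loose, leave alone), 42 mm diameter, 58 mm high, standing between the parking block and the base; point on its axis, 29 mm up.
- media_bottle_center (a point): Glass bottle with orange screw cap (loose, leave alone), 74 mm diameter, 168 mm high, standing behind the work; point on its axis, 84 mm up.
- petri: Petri dish (loose, leave alone), 60 mm diameter, 15 mm high, behind the base; origin at the centre of its underside.
Not all that is in view belongs to the job. Leave any purple look-alike of the rod_base alone.

How it is judged:
On the way, in this order (a step that is already met when the one before it is completed fails the run):
1. the support rod is lifted clear of the parking block (height (world z) of rod_center above 0.138 m), for 0.1 s.
2. the foot of the support rod is in the opening of the base, below the top of the lid (horizontal distance between rod_center and socket_mouth below 0.018 m and z of rod_center in the frame of socket_mouth below 0.044 m and angle between rod_center's own z axis and vertical below 0.25 rad), for 0.1 s.
At the end, for the whole second after the job is handed in: The support rod stands upright (within 0.12 rad) in the blind hole of the rod base, fully home (its half-way point at most 2 mm above the lid's top face, nominally 2 mm below it, and within 13 mm of the axis of the opening), released and at rest; the other rod and the bystanders are where they were (horizontal distance between rod_center and socket_mouth below 0.013 m and z of rod_center in the frame of socket_mouth below 0.002 m and angle between rod_center's own z axis and vertical below 0.12 rad and linear speed of rod below 0.02 m/s and contact force between rod and the fingers below 0.1 N); the robot touches nothing.
It fails at once if the rod is pressed against the base with more than 30 N (contact force between rod and rod_base above 30 N).
It fails at once if the thick rod is moved by more than 15 mm (distance of thick_rod_center from where it was at the start of the episode above 0.015 m).
It fails at once if the weighing bottle is moved by more than 20 mm (distance of weigh_bottle_center from where it was at the start of the episode above 0.02 m).
It fails at once if the capped bottle is moved by more than 20 mm (distance of media_bottle_center from where it was at the start of the episode above 0.02 m).
It fails at once if the petri dish is moved by more than 20 mm (distance of petri from where it was at the start of the episode above 0.02 m).
It also fails if it takes over 64 s, if anything falls off the work surface, if the arm or the gripper's body presses on something with over 40 N, if the wrist force passes 120 N, or if a joint passes its speed limit or range.

## Working session

There is one attempt and no reset: what is moved stays moved. The work goes in short steps, Python scripts to look and compute and a tool call to move; the robot and the scene stay as the last step left them, time stands still between calls to the robot, and variables do not carry over. Pictures are saved under pics/ and viewed, at most 10 in all, crops included, and the job is handed in when it is done.

Besides the shell and the picture viewer there is one more tool, called after "Call:" as name([rows], argument=value, ...), one row to a line, values as JSON. send_rows: Moves the arm, as the interface text tells. Its arguments: {"type":"object","properties":{"moves":{"type":"array","items":{"type":"object","properties":{"fingers":{"type":"number"},"x":{"type":"number"},"y":{"type":"number"},"z":{"type":"number"},"wx":{"type":"number"},"wy":{"type":"number"},"wz":{"type":"number"}}}},"newtons":{"type":"number"}},"required":["moves"]}

```bash
mkdir -p pics
cat > h.py <<'E'
import numpy as np, cv2
from rig import readout, vision, manip
def cap(n,save=None):
    c=vision.capture(n)
    if save: cv2.imwrite('pics/'+save,c['color'][:,:,::-1])
    return c
def R(c):
    a=np.array(c['attitude'],float)
    if a.shape==(3,3): return a
    if a.size==3: return cv2.Rodrigues(a)[0]
    raise ValueError(a)
def ray(c,u,v):
    d=R(c)@np.array([(u-c['cx'])/c['fx'],(v-c['cy'])/c['fy'],1.]); return np.array(c['origin']),d
def plane(c,u,v,z):
    o,d=ray(c,u,v); return o+d*(z-o[2])/d[2]
def pts(c):
    v,u=np.indices(c['z_map'].shape); z=c['z_map']
    p=np.stack([(u-c['cx'])/c['fx']*z,(v-c['cy'])/c['fy']*z,z],-1)
    return p@R(c).T+np.array(c['origin'])
def tri(a,b):
    A=np.zeros((3,3));r=np.zeros(3)
    for o,d in (a,b):
        d=d/np.linalg.norm(d);P=np.eye(3)-np.outer(d,d);A+=P;r+=P@o
    return np.linalg.solve(A,r)
E
python3 - <<'E'
from h import *
s=readout.sense(); print({k:np.round(v,3) for k,v in s.items()}, manip.finger_overhang)
ims=[]
for n in ('scene','side','wrist'):
    c=cap(n,n+'0.png'); print(n,c['origin'],c['attitude'],c['fx'])
    ims.append(c['color'][:,:,::-1])
E
```

```text
{'time': np.float64(0.0), 'joint_pos': array([-1.159,  0.616, -0.013,  1.425,  0.008,  1.103, -0.04 ]), 'joint_vel': array([-0.001,  0.   , -0.001,  0.   ,  0.001, -0.001, -0.001]), 'tau': array([ 0.0000e+00, -4.5894e+01,  2.0900e-01, -1.6574e+01, -6.1000e-02,
        2.1000e-02,  0.0000e+00]), 'ee_pos': array([0.276, 0.588, 0.243]), 'eef_rot': array([-0.683, -3.066,  0.004]), 'force': array([ 0.461, -0.97 ,  0.427]), 'wrist_torque': array([0.03 , 0.005, 0.026]), 'gripper_force': np.float64(0.0), 'finger_gap': np.float64(0.093)} 0.025
scene [0.26605101 0.65869186 0.8069516 ] [-0.6032849   2.63280736 -1.21566116] 406.31413162280273
side [0.62136767 0.94754996 0.86317131] [-0.00442187 -2.81926218  1.38284744] 380.7346914714808
wrist [0.21389367 0.61748355 0.38346635] [2.4634706  1.56561131 0.198597  ] 316.6979318583455
```

View pics/scene0.png

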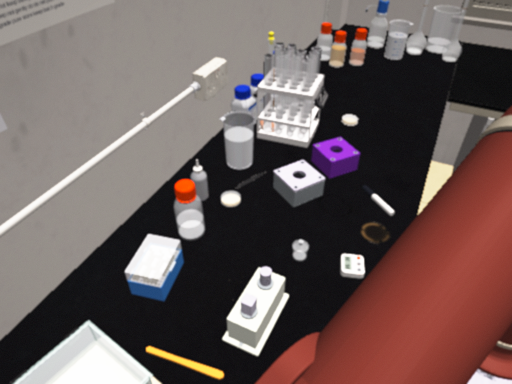

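View pics/side0.png

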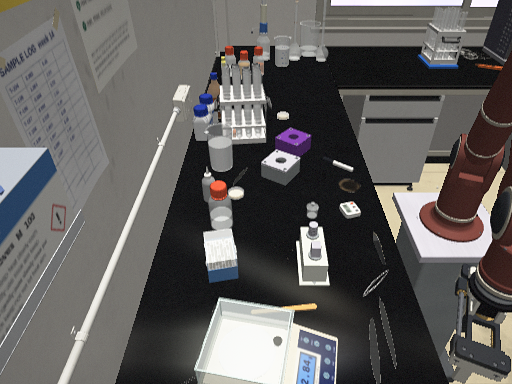

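Scene: the white block is at about (258,310), with rod heads at (265,276) and (249,305). The grey base is at (299,182), its purple look-alike at (335,156), the weighing bottle at (300,249). Side: rod heads at (313,228) and (315,246), grey base at (281,167). The rod candidates are therefore the far head at (265,276) and the near head at (249,305); I'll check both in a close crop.

Run:
```python
from h import *
S=cap('scene');D=cap('side')
a=cv2.resize(S['color'][255:355,210:300,::-1],(450,500),interpolation=cv2.INTER_CUBIC)
b=cv2.resize(D['color'][210:290,285:345,::-1],(330,500),interpolation=cv2.INTER_CUBIC)
cv2.imwrite('pics/crop1.png',np.hstack([a,b]))
ps=pts(S);pd=pts(D)
for n,c,p,l in (('S',S,ps,[(265,271),(249,299),(295,172),(308,197),(299,178)]),('D',D,pd,[(313,225),(316,240),(281,158)])):
    for u,v in l: print(n,u,v,np.round(p[v,u],3),c['color'][v,u])
for n,c,p in (('S',S,ps),('D',D,pd)):
    m=(p[...,0]>.1)&(p[...,0]<.8)&(p[...,2]>.063)&(p[...,2]<.075)
    hsv=cv2.cvtColor(c['color'],cv2.COLOR_RGB2HSV)
    m&=(hsv[...,1]<50)
    k,lab,st,ce=cv2.connectedComponentsWithStats(m.astype(np.uint8))
    for i in range(1,k):
        if st[i,4]>60:
            q=p[lab==i]; print(n,st[i],np.round(q.mean(0),3),np.round(q.min(0),3),np.round(q.max(0),3))
```

```text
S 265 271 [0.485 0.145 0.119] [248 245 250]
S 249 299 [0.484 0.225 0.12 ] [250 247 251]
S 295 172 [ 0.58  -0.283  0.062] [120 115 124]
S 308 197 [ 0.519 -0.242  0.016] [86 89 91]
S 299 178 [ 0.567 -0.288  0.04 ] [155 146 161]
D 313 225 [0.483 0.15  0.12 ] [235 230 236]
D 316 240 [0.473 0.164 0.073] [248 249 242]
D 281 158 [ 0.557 -0.296  0.058] [100  97 100]
S [385  16  35   8  74] [ 0.553 -1.898  0.069] [ 0.464 -1.915  0.063] [ 0.654 -1.883  0.075]
S [460  27  29   7  67] [ 0.174 -1.897  0.069] [ 0.103 -1.919  0.063] [ 0.242 -1.881  0.075]
S [428  35  24   8  63] [ 0.327 -1.65   0.069] [ 0.269 -1.689  0.063] [ 0.386 -1.628  0.075]
S [232 145  21  10  64] [ 0.771 -0.3    0.07 ] [ 0.752 -0.344  0.064] [ 0.799 -0.282  0.075]
S [273 160  52  32 805] [ 0.563 -0.265  0.067] [ 0.489 -0.343  0.063] [ 0.641 -0.195  0.072]
S [175 213  28  12  91] [0.749 0.043 0.069] [0.73  0.002 0.063] [0.789 0.058 0.075]
S [125 245  55  41 206] [0.727 0.221 0.069] [0.7   0.128 0.063] [0.782 0.26  0.075]
S [226 278  59  58 255] [0.468 0.224 0.071] [0.452 0.112 0.063] [0.52  0.263 0.075]
D [261 150  39  23 436] [ 0.561 -0.265  0.067] [ 0.489 -0.343  0.063] [ 0.635 -0.193  0.072]
D [209 210  23   8  65] [0.759 0.048 0.069] [0.728 0.027 0.063] [0.798 0.058 0.075]
D [300 227  28  43 275] [0.494 0.218 0.072] [0.451 0.11  0.063] [0.517 0.263 0.075]
D [207 261  31   7  95] [0.737 0.25  0.069] [0.697 0.242 0.064] [0.778 0.258 0.075]
```

View pics/crop1.png

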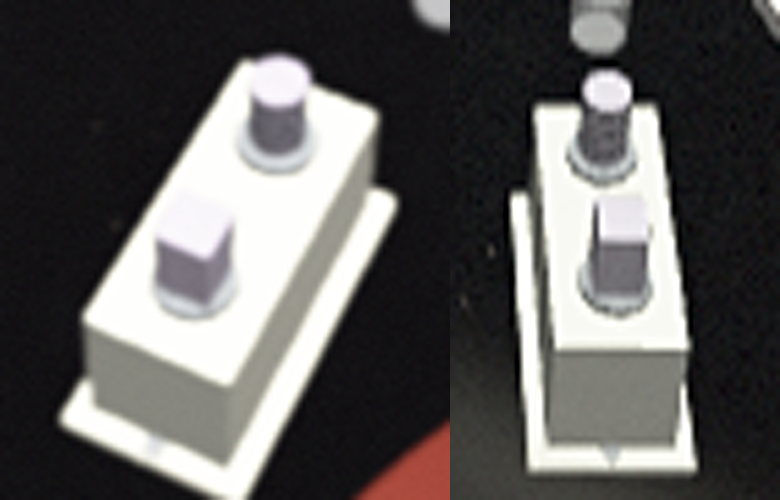

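The round ribbed head is the far rod (scene (265,271)), at about (0.484, 0.147), with its top at 0.12. The near one is square, so it's the thick rod. I'll align the tool first: tool x to world +y, tool y to world +x.

Call:
send_rows([
  {"wz":0.045},
  {"wz":0.045},
  {"wz":0.045},
  {"wz":0.045},
  {"wz":0.045},
  {"wz":0.045},
  {"wz":0.045},
  {"wz":0.0455},
])

```text
$.moves[0]: bad value
```

Call:
send_rows([
  {"x":-0.18,"y":0.08},
  {"x":-0.18,"y":0.08},
  {"x":-0.18,"y":0.08},
  {"x":-0.18,"y":0.08},
  {"x":-0.18,"y":0.08},
  {"x":-0.18,"y":0.08},
  {"x":-0.18,"y":0.08},
  {"x":-0.18,"y":0.08},
])

```text
$.moves[0]: bad value
```

Call:
send_rows([
  {"x":-0.16,"y":0.1},
  {"x":-0.16,"y":0.1},
  {"x":0},
  {"x":0},
])

```text
$.moves[0]: bad value
```

Call:
send_rows([
  {"fingers":1,"x":0,"y":0,"z":0,"wx":0,"wy":0,"wz":0.045},
  {"fingers":1,"x":0,"y":0,"z":0,"wx":0,"wy":0,"wz":0.045},
  {"fingers":1,"x":0,"y":0,"z":0,"wx":0,"wy":0,"wz":0.045},
  {"fingers":1,"x":0,"y":0,"z":0,"wx":0,"wy":0,"wz":0.045},
  {"fingers":1,"x":0,"y":0,"z":0,"wx":0,"wy":0,"wz":0.045},
  {"fingers":1,"x":0,"y":0,"z":0,"wx":0,"wy":0,"wz":0.045},
  {"fingers":1,"x":0,"y":0,"z":0,"wx":0,"wy":0,"wz":0.045},
  {"fingers":1,"x":0,"y":0,"z":0,"wx":0,"wy":0,"wz":0.0455},
])

```text
time: 1.05
ee_pos: [0.2759, 0.5883, 0.2434]
eef_rot: [-2.228, -2.215, 0.001]
force: [0.7, -0.1, 0.1]
finger_gap: 0.0929
gripper_force: 0.0
```

Call:
send_rows([
  {"fingers":1,"x":-0.17,"y":0.08,"z":0,"wx":0,"wy":0,"wz":0},
  {"fingers":1,"x":-0.17,"y":0.08,"z":0,"wx":0,"wy":0,"wz":0},
  {"fingers":1,"x":-0.17,"y":0.08,"z":0,"wx":0,"wy":0,"wz":0},
  {"fingers":1,"x":-0.17,"y":0.08,"z":0,"wx":0,"wy":0,"wz":0},
  {"fingers":1,"x":-0.17,"y":0.08,"z":0,"wx":0,"wy":0,"wz":0},
  {"fingers":1,"x":-0.17,"y":0.08,"z":0,"wx":0,"wy":0,"wz":0},
  {"fingers":1,"x":-0.17,"y":0.08,"z":0,"wx":0,"wy":0,"wz":0},
  {"fingers":1,"x":-0.17,"y":0.08,"z":0,"wx":0,"wy":0,"wz":0},
])

```text
time: 1.85
ee_pos: [0.4365, 0.2467, 0.2439]
eef_rot: [-2.221, -2.221, -0.001]
force: [1.0, -0.3, -0.1]
finger_gap: 0.0934
gripper_force: 0.0
```

Call:
send_rows([
  {"fingers":1,"x":-0.18,"y":0.1,"z":0,"wx":0,"wy":0,"wz":0},
  {"fingers":1,"x":-0.18,"y":0.09,"z":0,"wx":0,"wy":0,"wz":0},
  {"fingers":1,"x":0,"y":0,"z":0,"wx":0,"wy":0,"wz":0},
  {"fingers":1,"x":0,"y":0,"z":0,"wx":0,"wy":0,"wz":0},
])

```text
time: 2.25
ee_pos: [0.483, 0.1585, 0.2437]
eef_rot: [-2.226, -2.217, -0.0]
force: [-0.9, 1.7, -0.2]
finger_gap: 0.0928
gripper_force: 0.0
```

Run:
```python
from h import *
c=cap('wrist','w1.png'); s=readout.sense(); print(s['ee_pos'],s['eef_rot'],c['origin'],R(c).round(3))
p=pts(c)
m=((p[...,2]>.105)&(p[...,2]<.13)).astype(np.uint8)
k,l,st,ce=cv2.connectedComponentsWithStats(m)
for i in range(1,k):
    if st[i,4]>100:
        q=p[l==i]; print(st[i],np.round(q.mean(0),4),np.round(q.min(0),4),np.round(q.max(0),4))
```

```text
[0.48222646 0.16042911 0.24352597] [-2.22116515e+00 -2.22016322e+00 -3.68585997e-06] [0.48412153 0.22786602 0.38456657] [[ 1.    -0.004 -0.001]
 [-0.004 -0.968 -0.251]
 [ 0.001  0.251 -0.968]]
[ 243   94   33   34 1023] [0.4855 0.225  0.1197] [0.4723 0.2118 0.117 ] [0.4986 0.238  0.1219]
[244 187  29  32 735] [0.4846 0.1468 0.1186] [0.4719 0.1324 0.1052] [0.4973 0.158  0.1224]
```

View pics/w1.png

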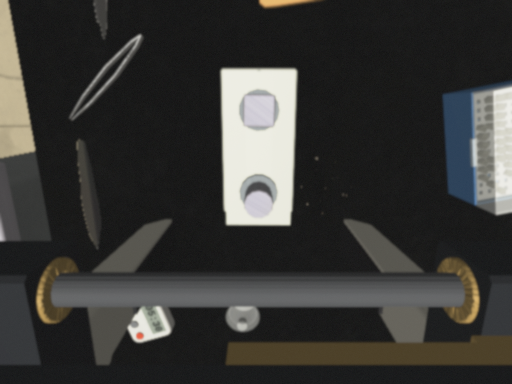

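The wrist view shows the round head at (258,203), the square head at (259,110) and the weighing bottle at (243,317). I'll descend on (0.4848, 0.1455).

Call:
send_rows([
  {"fingers":1,"x":-0.06,"y":0.009,"z":0,"wx":0,"wy":0,"wz":0},
  {"fingers":1,"x":0,"y":0,"z":0.1,"wx":0,"wy":0,"wz":0},
  {"fingers":1,"x":0,"y":0,"z":0.14,"wx":0,"wy":0,"wz":0},
  {"fingers":1,"x":0,"y":0,"z":0.14,"wx":0,"wy":0,"wz":0},
  {"fingers":1,"x":0,"y":0,"z":0.1,"wx":0,"wy":0,"wz":0},
  {"fingers":1,"x":0,"y":0,"z":0.046,"wx":0,"wy":0,"wz":0},
  {"fingers":1,"x":0,"y":0,"z":0,"wx":0,"wy":0,"wz":0},
  {"fingers":1,"x":0,"y":0,"z":0,"wx":0,"wy":0,"wz":0},
])

```text
time: 3.1
ee_pos: [0.4853, 0.1459, 0.1129]
eef_rot: [2.22, 2.222, 0.002]
force: [-0.2, -0.4, 0.7]
finger_gap: 0.0933
gripper_force: 0.0
```

Call:
send_rows([
  {"fingers":0,"x":0,"y":0,"z":0,"wx":0,"wy":0,"wz":0},
  {"fingers":0,"x":0,"y":0,"z":0,"wx":0,"wy":0,"wz":0},
  {"fingers":0,"x":0,"y":0,"z":0,"wx":0,"wy":0,"wz":0},
  {"fingers":0,"x":0,"y":0,"z":0,"wx":0,"wy":0,"wz":0},
  {"fingers":0,"x":0,"y":0,"z":0,"wx":0,"wy":0,"wz":0},
  {"fingers":0,"x":0,"y":0,"z":0,"wx":0,"wy":0,"wz":0},
  {"fingers":0,"x":0,"y":0,"z":0,"wx":0,"wy":0,"wz":0},
  {"fingers":0,"x":0,"y":0,"z":0,"wx":0,"wy":0,"wz":0},
], newtons=40)

```text
time: 3.9
ee_pos: [0.4848, 0.1449, 0.1121]
eef_rot: [-2.222, -2.221, 0.0]
force: [-0.8, -0.4, -0.1]
finger_gap: 0.0336
gripper_force: 0.0
```

Fingers still closing; wait, then lift to z≈0.25.

Call:
send_rows([
  {"fingers":0,"x":0,"y":0,"z":0,"wx":0,"wy":0,"wz":0},
  {"fingers":0,"x":0,"y":0,"z":0,"wx":0,"wy":0,"wz":0},
  {"fingers":0,"x":0,"y":0,"z":0,"wx":0,"wy":0,"wz":0},
  {"fingers":0,"x":0,"y":0,"z":0,"wx":0,"wy":0,"wz":0},
], newtons=40)

```text
time: 4.3
ee_pos: [0.4844, 0.1449, 0.1121]
eef_rot: [-2.222, -2.221, 0.001]
force: [-0.6, -0.1, 0.8]
finger_gap: 0.0253
gripper_force: 40.0
```

Call:
send_rows([
  {"fingers":0,"x":0,"y":0,"z":-0.05,"wx":0,"wy":0,"wz":0},
  {"fingers":0,"x":0,"y":0,"z":-0.09,"wx":0,"wy":0,"wz":0},
  {"fingers":0,"x":0,"y":0,"z":-0.1,"wx":0,"wy":0,"wz":0},
  {"fingers":0,"x":0,"y":0,"z":-0.1,"wx":0,"wy":0,"wz":0},
  {"fingers":0,"x":0,"y":0,"z":-0.1,"wx":0,"wy":0,"wz":0},
  {"fingers":0,"x":0,"y":0,"z":-0.06,"wx":0,"wy":0,"wz":0},
  {"fingers":0,"x":0,"y":0,"z":0,"wx":0,"wy":0,"wz":0},
  {"fingers":0,"x":0,"y":0,"z":0,"wx":0,"wy":0,"wz":0},
])

```text
time: 5.1
ee_pos: [0.4844, 0.1448, 0.2365]
eef_rot: [-2.222, -2.221, 0.001]
force: [-0.4, 0.1, -1.6]
finger_gap: 0.0252
gripper_force: 40.0
```

Run:
```python
from h import *
s=readout.sense(); print(s['ee_pos'],s['finger_gap'],s['gripper_force'],s['force'])
S=cap('scene','s2.png');D=cap('side','d2.png');T=[]
big=[]
for n,c,roi in (('S',S,(140,265,225,340)),('D',D,(140,255,190,310))):
    y0,y1,x0,x1=roi[0],roi[0]+75,roi[1],roi[1]+75
    big.append(cv2.resize(c['color'][y0:y1,x0:x1,::-1],(400,400),interpolation=cv2.INTER_CUBIC))
cv2.imwrite('pics/base.png',np.hstack(big))
for c in (S,D):
    p=pts(c);hsv=cv2.cvtColor(c['color'],cv2.COLOR_RGB2HSV)
    m=(abs(p[...,0]-.563)<.1)&(abs(p[...,1]+.265)<.1)&(abs(p[...,2]-.067)<.006)&(hsv[...,1]<60)
    q=p[m][:,:2].astype(np.float32); r=cv2.minAreaRect(q); print(r,len(q),p[m][:,2].mean())
```

```text
[0.48436684 0.14481722 0.23651597] 0.025207050607504874 39.99899983406067 [-0.43914268  0.08279119 -1.59198983]
((0.5642828941345215, -0.2685723602771759), (0.1112503781914711, 0.11444498598575592), 56.36906433105469) 531 0.06724744617044828
((0.5625525116920471, -0.2680908441543579), (0.11518438905477524, 0.11229366809129715), 54.745201110839844) 269 0.0663757028839877
```

View pics/base.png

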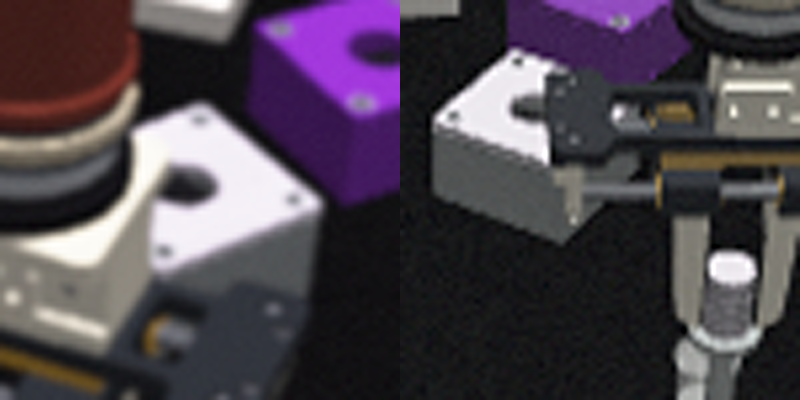

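The rod is held. The right crop shows its round head between the fingers and the rod hanging below; the left crop shows the opening at about (187,185). Next I'll go past the base so the wrist camera looks straight down on it.

Call:
send_rows([
  {"fingers":0,"x":-0.1,"y":0.0,"z":-0.02,"wx":0,"wy":0,"wz":0},
  {"fingers":0,"x":-0.17,"y":0.02,"z":-0.02,"wx":0,"wy":0,"wz":0},
  {"fingers":0,"x":-0.18,"y":0.03,"z":0,"wx":0,"wy":0,"wz":0},
  {"fingers":0,"x":-0.18,"y":0.03,"z":0,"wx":0,"wy":0,"wz":0},
  {"fingers":0,"x":-0.18,"y":0.03,"z":0,"wx":0,"wy":0,"wz":0},
  {"fingers":0,"x":-0.18,"y":0.03,"z":0,"wx":0,"wy":0,"wz":0},
  {"fingers":0,"x":-0.18,"y":0.03,"z":0,"wx":0,"wy":0,"wz":0},
  {"fingers":0,"x":-0.18,"y":0.03,"z":0,"wx":0,"wy":0,"wz":0},
])

```text
time: 6.0
ee_pos: [0.5342, -0.1942, 0.2457]
eef_rot: [-2.22, -2.219, 0.002]
force: [0.6, 0.1, -1.2]
finger_gap: 0.0254
gripper_force: 40.0
```

Call:
send_rows([
  {"fingers":0,"x":-0.18,"y":0.03,"z":0,"wx":0,"wy":0,"wz":0},
  {"fingers":0,"x":-0.18,"y":0.03,"z":0,"wx":0,"wy":0,"wz":0},
  {"fingers":0,"x":-0.14,"y":0.03,"z":0,"wx":0,"wy":0,"wz":0},
  {"fingers":0,"x":-0.05,"y":0.02,"z":0,"wx":0,"wy":0,"wz":0},
  {"fingers":0,"x":0,"y":0,"z":0,"wx":0,"wy":0,"wz":0},
  {"fingers":0,"x":0,"y":0,"z":0,"wx":0,"wy":0,"wz":0},
])

```text
time: 6.6
ee_pos: [0.5617, -0.3289, 0.2455]
eef_rot: [-2.219, -2.219, -0.0]
force: [-0.5, 0.6, -0.7]
finger_gap: 0.0252
gripper_force: 40.0
```

Run:
```python
from h import *
c=cap('wrist','w2.png'); s=readout.sense(); print(s['ee_pos'],s['eef_rot'],s['finger_gap'],s['force'],c['origin'])
p=pts(c);hsv=cv2.cvtColor(c['color'],cv2.COLOR_RGB2HSV)
lid=((abs(p[...,2]-.067)<.008)&(hsv[...,1]<60)&(abs(p[...,0]-.563)<.1)&(abs(p[...,1]+.268)<.1)).astype(np.uint8)
q=p[lid>0]; print(cv2.minAreaRect(q[:,:2].astype(np.float32)),q[:,2].mean(),len(q))
cs,h=cv2.findContours(lid,cv2.RETR_CCOMP,cv2.CHAIN_APPROX_NONE)
for i,k in enumerate(cs):
    if len(k)>30:
        xy=np.array([plane(c,u,v,.068)[:2] for u,v in k[:,0]],np.float32)
        print(h[0][i][3],len(k),k[:,0].mean(0),cv2.fitEllipse(xy))
```

```text
[ 0.56206908 -0.32815208  0.24596604] [-2.21788228e+00 -2.22061640e+00 -1.12311736e-03] 0.025326102131594298 [-0.11481461  0.78911549 -1.52527275] [ 0.56293225 -0.25990111  0.38655233]
((0.563502311706543, -0.27064210176467896), (0.11026807874441147, 0.11020678281784058), 57.075843811035156) 0.06788428530745749 11438
-1 380 [257.90526316 115.31052632] ((0.5636136531829834, -0.2703457772731781), (0.12903912365436554, 0.12937432527542114), 137.93087768554688)
0 121 [258.70247934 118.66115702] ((0.5635706186294556, -0.27044638991355896), (0.04150114208459854, 0.041721146553754807), 66.81824493408203)
```

View pics/w2.png

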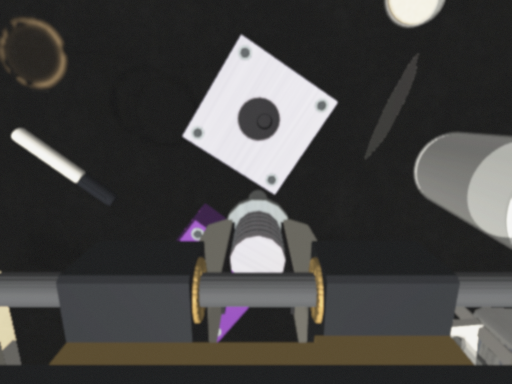

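The wrist view shows the grey lid with its opening at (259,119), and a faint dark ring inside it at (264,121), probably the hole in the plate. I'll measure that as a starting guess for the search.

Run:
```python
from h import *
c=cap('wrist'); p=pts(c)
g=cv2.cvtColor(c['color'],cv2.COLOR_RGB2GRAY)[98:140,238:282]
big=cv2.resize(g,None,fx=12,fy=12,interpolation=cv2.INTER_CUBIC)
cv2.imwrite('pics/hole.png',cv2.equalizeHist(np.clip(big.astype(int)*3-60,0,255).astype(np.uint8)))
z=p[...,2]
print((z[106:134:2,244:276:2]*1000).round().astype(int))
m=((z<.03)&(z>0)).astype(np.uint8);m[:106]=0;m[134:]=0;m[:,:244]=0;m[:,276:]=0
v,u=np.nonzero(m); print(len(u),u.mean() if len(u) else 0,v.mean() if len(u) else 0)
if len(u): print(plane(c,u.mean(),v.mean(),.04),p[m>0].mean(0))
for u,v in((264,121),):print(plane(c,u,v,.04))
```

```text
[[ 41  39  42  41  40  39  40  40  41  40  40  40  39  40  40  42]
 [ 40  41  41  39  41  41  40  39  40  39  40  39  41 387  40  41]
 [ 40  39  41  40  39  41  41  41  39  41  39  38  40  40  39  40]
 [ 39  41  40  40  40  39  41  40  39  40  40  39  40  39  40  39]
 [ 40  40  40  39  41  39  39  40  39  40  39  40  41  39  42  39]
 [ 39  40  40  39  40  39  39  42  39  12  11  13  37  40  41  39]
 [ 39  39  38  38  39  40  39  39  13  12  11  12  11  39  40  40]
 [ 40  40  40  40  39  40  39  13  11  11  11  11  10  15  41  39]
 [ 39  41 387  40  41  39  40  12  12  11  11  11  12  15  40  39]
 [ 39  42  41  39  39  40  39  12  12  12  12  12  11  24  40  40]
 [ 40  40  39  39  41  40  40  36  10  12  11  11  12  38  41  40]
 [ 38  39  39  40  39  41  40  40  38  18  15  23  38  39  40  39]
 [ 39  41  40  39  40  40  40  41  41  40  40  40  39  40  39  39]
 [ 39  40  40  39  38  39  41  40  39  39  40  40  39  39  39  40]]
147 263.7959183673469 121.89115646258503
[ 0.56955772 -0.27373606  0.04      ] [ 0.57005772 -0.27487312  0.01292645]
[ 0.56977064 -0.27280059  0.04      ]
```

View pics/hole.png

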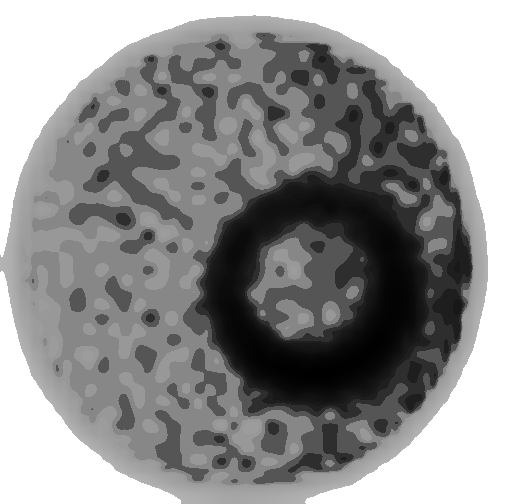

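The dark ring and the depth map agree on a hole near (0.5697, -0.2736), 6.8 mm off the opening's axis, which fits the description. I'll bring the foot in just above the plate there (foot height = TCP z minus 0.100).

Call:
send_rows([
  {"fingers":0,"x":0.1,"y":0.02,"z":0,"wx":0,"wy":0,"wz":0},
  {"fingers":0,"x":0.117,"y":0.01,"z":0,"wx":0,"wy":0,"wz":0},
  {"fingers":0,"x":0,"y":0,"z":0,"wx":0,"wy":0,"wz":0},
  {"fingers":0,"x":0,"y":0,"z":0.1,"wx":0,"wy":0,"wz":0},
  {"fingers":0,"x":0,"y":0,"z":0.12,"wx":0,"wy":0,"wz":0},
  {"fingers":0,"x":0,"y":0,"z":0.06,"wx":0,"wy":0,"wz":0},
  {"fingers":0,"x":0,"y":0,"z":0,"wx":0,"wy":0,"wz":0},
  {"fingers":0,"x":0,"y":0,"z":0,"wx":0,"wy":0,"wz":0},
])

```text
time: 7.5
ee_pos: [0.5699, -0.2756, 0.1778]
eef_rot: [2.221, 2.221, 0.0]
force: [0.0, -0.0, -0.5]
finger_gap: 0.0254
gripper_force: 40.0
```

Call:
send_rows([
  {"fingers":0,"x":0.005,"y":0,"z":0.03,"wx":0,"wy":0,"wz":0},
  {"fingers":0,"x":0,"y":0,"z":0.04,"wx":0,"wy":0,"wz":0},
  {"fingers":0,"x":0,"y":0,"z":0.04,"wx":0,"wy":0,"wz":0},
  {"fingers":0,"x":0,"y":0,"z":0.03,"wx":0,"wy":0,"wz":0},
  {"fingers":0,"x":0,"y":0,"z":0,"wx":0,"wy":0,"wz":0},
  {"fingers":0,"x":0,"y":0,"z":0,"wx":0,"wy":0,"wz":0},
])

```text
time: 8.1
ee_pos: [0.5695, -0.2748, 0.1419]
eef_rot: [-2.222, -2.221, 0.0]
force: [0.9, 0.3, -2.6]
finger_gap: 0.0254
gripper_force: 40.0
```

Call:
send_rows([
  {"fingers":0,"x":0,"y":0,"z":0.006,"wx":0,"wy":0,"wz":0},
  {"fingers":0,"x":0,"y":0,"z":0.006,"wx":0,"wy":0,"wz":0},
  {"fingers":0,"x":0,"y":0,"z":0.004,"wx":0,"wy":0,"wz":0},
  {"fingers":0,"x":0,"y":0,"z":0,"wx":0,"wy":0,"wz":0},
])

```text
time: 8.5
ee_pos: [0.5695, -0.2746, 0.1381]
eef_rot: [-2.222, -2.221, 0.0]
force: [-0.9, 0.3, -1.7]
finger_gap: 0.0253
gripper_force: 40.0
```

Call:
send_rows([
  {"fingers":0,"x":0,"y":0,"z":0.004,"wx":0,"wy":0,"wz":0},
  {"fingers":0,"x":0,"y":0,"z":0.004,"wx":0,"wy":0,"wz":0},
  {"fingers":0,"x":0,"y":0,"z":0.004,"wx":0,"wy":0,"wz":0},
  {"fingers":0,"x":0,"y":0,"z":0,"wx":0,"wy":0,"wz":0},
])

```text
time: 8.9
ee_pos: [0.5693, -0.2745, 0.1349]
eef_rot: [-2.221, -2.22, 0.0]
force: [-0.8, -0.4, -2.2]
finger_gap: 0.0253
gripper_force: 40.0
```

There's no upward force with the foot 5 mm below the plate's level, so it has entered the hole. I'll keep going down gently.

Call:
send_rows([
  {"fingers":0,"x":0,"y":0,"z":0.008,"wx":0,"wy":0,"wz":0},
  {"fingers":0,"x":0,"y":0,"z":0.008,"wx":0,"wy":0,"wz":0},
  {"fingers":0,"x":0,"y":0,"z":0.008,"wx":0,"wy":0,"wz":0},
  {"fingers":0,"x":0,"y":0,"z":0,"wx":0,"wy":0,"wz":0},
])

```text
time: 9.3
ee_pos: [0.5694, -0.2745, 0.1287]
eef_rot: [-2.222, -2.22, 0.0]
force: [-0.3, 0.4, -2.2]
finger_gap: 0.0252
gripper_force: 40.0
```

Call:
send_rows([
  {"fingers":0,"x":0,"y":0,"z":0.008,"wx":0,"wy":0,"wz":0},
  {"fingers":0,"x":0,"y":0,"z":0.008,"wx":0,"wy":0,"wz":0},
  {"fingers":0,"x":0,"y":0,"z":0.004,"wx":0,"wy":0,"wz":0},
  {"fingers":0,"x":0,"y":0,"z":0,"wx":0,"wy":0,"wz":0},
])

```text
time: 9.7
ee_pos: [0.5694, -0.2745, 0.1238]
eef_rot: [-2.222, -2.22, 0.0]
force: [-0.6, -0.3, -1.8]
finger_gap: 0.025
gripper_force: 40.0
```

Call:
send_rows([
  {"fingers":0,"x":0,"y":0,"z":0.008,"wx":0,"wy":0,"wz":0},
  {"fingers":0,"x":0,"y":0,"z":0.008,"wx":0,"wy":0,"wz":0},
  {"fingers":0,"x":0,"y":0,"z":0.008,"wx":0,"wy":0,"wz":0},
  {"fingers":0,"x":0,"y":0,"z":0.008,"wx":0,"wy":0,"wz":0},
  {"fingers":0,"x":0,"y":0,"z":0,"wx":0,"wy":0,"wz":0},
])

```text
time: 10.2
ee_pos: [0.5694, -0.2746, 0.1157]
eef_rot: [-2.222, -2.22, 0.001]
force: [-1.9, 0.6, -2.3]
finger_gap: 0.0253
gripper_force: 40.0
```

Call:
send_rows([
  {"fingers":0,"x":0,"y":0,"z":0.004,"wx":0,"wy":0,"wz":0},
  {"fingers":0,"x":0,"y":0,"z":0.004,"wx":0,"wy":0,"wz":0},
  {"fingers":0,"x":0,"y":0,"z":0.004,"wx":0,"wy":0,"wz":0},
  {"fingers":0,"x":0,"y":0,"z":0,"wx":0,"wy":0,"wz":0},
  {"fingers":0,"x":0,"y":0,"z":0,"wx":0,"wy":0,"wz":0},
])

```text
time: 10.7
ee_pos: [0.5694, -0.2746, 0.113]
eef_rot: [-2.222, -2.221, 0.0]
force: [-1.9, 0.8, -1.2]
finger_gap: 0.0255
gripper_force: 40.0
```

Call:
send_rows([
  {"fingers":0,"x":0,"y":0,"z":0.003,"wx":0,"wy":0,"wz":0},
  {"fingers":0,"x":0,"y":0,"z":0.003,"wx":0,"wy":0,"wz":0},
  {"fingers":0,"x":0,"y":0,"z":0,"wx":0,"wy":0,"wz":0},
  {"fingers":0,"x":0,"y":0,"z":0,"wx":0,"wy":0,"wz":0},
])

```text
time: 11.1
ee_pos: [0.5695, -0.2746, 0.1117]
eef_rot: [-2.222, -2.221, 0.0]
force: [-2.3, 1.2, 0.2]
finger_gap: 0.0256
gripper_force: 40.0
```

Force is rising at the expected floor height (TCP 0.112), so the rod is home. I'll release it and withdraw upward.

Call:
send_rows([
  {"fingers":0.4,"x":0,"y":0,"z":0,"wx":0,"wy":0,"wz":0},
  {"fingers":0.6,"x":0,"y":0,"z":0,"wx":0,"wy":0,"wz":0},
  {"fingers":0.8,"x":0,"y":0,"z":0,"wx":0,"wy":0,"wz":0},
  {"fingers":0.8,"x":0,"y":0,"z":0,"wx":0,"wy":0,"wz":0},
  {"fingers":0.8,"x":0,"y":0,"z":0,"wx":0,"wy":0,"wz":0},
  {"fingers":0.8,"x":0,"y":0,"z":0,"wx":0,"wy":0,"wz":0},
  {"fingers":0.8,"x":0,"y":0,"z":0,"wx":0,"wy":0,"wz":0},
  {"fingers":0.8,"x":0,"y":0,"z":0,"wx":0,"wy":0,"wz":0},
])

```text
time: 11.9
ee_pos: [0.5696, -0.2747, 0.1116]
eef_rot: [2.222, 2.221, -0.0]
force: [-0.4, 0.5, 0.7]
finger_gap: 0.0747
gripper_force: 0.0
```

Call:
send_rows([
  {"fingers":0.8,"x":0,"y":0,"z":-0.06,"wx":0,"wy":0,"wz":0},
  {"fingers":0.8,"x":0,"y":0,"z":-0.1,"wx":0,"wy":0,"wz":0},
  {"fingers":0.8,"x":0,"y":0,"z":-0.12,"wx":0,"wy":0,"wz":0},
  {"fingers":0.8,"x":0,"y":0,"z":-0.12,"wx":0,"wy":0,"wz":0},
  {"fingers":0.8,"x":-0.1,"y":0,"z":-0.1,"wx":0,"wy":0,"wz":0},
  {"fingers":0.8,"x":-0.15,"y":0,"z":0,"wx":0,"wy":0,"wz":0},
  {"fingers":0.8,"x":0,"y":0,"z":0,"wx":0,"wy":0,"wz":0},
  {"fingers":0.8,"x":0,"y":0,"z":0,"wx":0,"wy":0,"wz":0},
])

```text
time: 12.7
ee_pos: [0.5689, -0.3383, 0.2375]
eef_rot: [2.224, 2.218, -0.0]
force: [0.1, -0.3, 0.5]
finger_gap: 0.0741
gripper_force: 0.0
```

Run:
```python
from h import *
s=readout.sense(); print(s['ee_pos'],s['finger_gap'])
c=cap('wrist','w3.png'); p=pts(c)
m=((p[...,2]>.108)&(p[...,2]<.14)&(abs(p[...,0]-.57)<.03)&(abs(p[...,1]+.275)<.04))
q=p[m]; print(len(q),q.mean(0),np.median(q[:,2]))
m=((p[...,2]>.076)&(p[...,2]<.09)&(abs(p[...,0]-.57)<.03)&(abs(p[...,1]+.275)<.04))
print(m.sum(),np.median(p[m][:,2]))
```

```text
[ 0.5689044  -0.33833731  0.23750255] 0.07411347203868376
829 [ 0.57007336 -0.2739766   0.11958494] 0.11965781507362039
526 0.0816646187271555
```

View pics/w3.png

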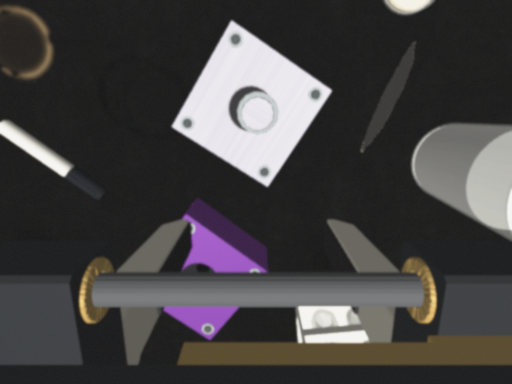

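The picture shows the rod upright in the base at (257,112). Its head top measures 0.1197 and its collar top 0.0817, both matching fully home, and the gripper is clear.

```bash
python3 -c "
from rig import manip; print(manip.hand_in())"
```

```text
the job is handed in; nothing more can be done
None
```

The support rod stands upright and fully home in the grey base, released and with the gripper clear; the job was handed in after about 13 s of robot time, and the hand-in call returned no verdict.

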